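# Index a road stud under the setting press and lock its gated lever

## Task

The closed road stud has thread-lock on its lid screws and must cure under pressure. Pull up the index plunger on the carriage, slide the carriage with the stud under the press pad and let the plunger drop fully into its hole there; only then bring the press lever towards you through its zigzag gate and leave it caught in the last notch, so that the pad stays pressed on the stud. Keep the stud in its nest, do not disturb the bottle and the two cups standing round the press, and let go of everything at the end.

Things in the scene. Friction and masses are not known exactly. Their poses are not given: they have to be found in the camera images.
- press: Bench press, fixed. Origin on the table (z=0) right under the pad's centre. Its axes: x away from the robot, y left, z up; it may be yawed. Aluminium base 250 x 245 mm, 12 thick, with a carriage on two rails along y; two posts at x=100, y=+-45 mm carry a crosshead; total height 205 mm. The lever and its gate stand on the right.
- plunger_knob (a point): Centre of the black plunger knob, a 30 mm round knob 26 mm tall on a 10 mm vertical pin, 33 mm clear of the stud. It stands on the carriage's front tongue, 102 mm in front (press -x) of the nest's centre, 75 mm above the table when down. 14 mm of room under the knob, down to a 26 mm steel nut.
- plunger (a joint): Lift of the plunger, m: 0 down in a hole, at most 0.016. A spring pulls it down (5 N down, 9 N up). The pin stands 10 mm deep in a 12 mm hole of the index strip; the carriage is free once it is lifted over 0.010. On the strip between holes it rests at 0.010. Round-ended, it drops in when let go within about 2 mm of the hole.
- carriage (a joint): Carriage position, m: 0 at the loading hole (left, start), 0.090 at the press hole (right, nest under the pad), stop at 0.095. Grows as the carriage moves to the right, along press -y. Slides with 1.5 N of friction; may be pulled along by the lifted plunger knob.
- nest (a point): Centre of the nest's floor on the carriage: a black ring 10 mm tall, 111 mm inside, 34 mm above the table.
- stud_center (a point): Centre, half-way up, of the round grey-and-black road stud in the nest: 108 mm across, 47 mm tall, 0.5 kg, loose.
- pad (a joint): How far the round 60 mm pad is pushed up against its spring, m: 0 free, about 0.010 with the lever locked on the stud (10 N). With the lever up the pad's face hangs 3.5 mm above the height of the stud's top. The crosshead that carries it comes down 16 mm per rad of the lever's pull.
- lever_knob (a point): Centre of the press lever's black barrel-shaped grip, 26 mm across, 36 mm long, on a 10 mm steel rod, 145 mm from the pivot; it leans with the lever. At the start about 180 mm above the table, leaning away from the robot and to the left. The gate plate lies 117 mm above the table.
- lever_pivot (a point): Point about which the lever turns both ways, at press x=80, y=-135, z=45 mm; axes as the press. Grip from here, press axes: 145 mm x (sin a cos b, -sin b, cos a cos b), with a = 0.355 - joint press_shaft and b = -0.167 + joint gate_lever.
- press_shaft (a joint): Pull of the lever towards the robot (press -x), rad: 0 pad up (start). A spring returns it (1 to 3 N at the grip). Path (press_shaft, gate_lever), each leg straight: (0,0), (0.41,0), (0.41,0.346), (0.95,0.316), (0.95,0.018), then ease back and let go: it rests in the last notch at about (0.83,0.015). A middle notch is at (0.25,0.34). Play is about 0.03 rad each side.
- gate_lever (a joint): Sideways swing of the lever, rad: 0 left lane (start), about 0.33 right lane; grows to the right (press -y). Stays where left. Gate seen from above: left lane from the far end, first crossing to the right, right lane on towards the robot, second crossing to the left, last notch in the left, 6 mm back from the crossing. Slot 15 mm wide in the lanes, 19 to 20 mm in the crossings.
- lock_bottle: Small upright red bottle, 32 mm across, 88 mm tall, beyond the press. Origin under its centre. Leave alone.
- screw_cup: Steel cup with screws, 85 mm across, 34 mm tall, right of the press. Origin under its centre. Leave alone.
- washer_cup: Green plastic cup, 73 mm across, 30 mm tall, in front and to the right of the press. Origin under its centre. Leave alone.
Things that resemble listed ones, but are neither listed nor needed, are in the scene too. Leave any pink look-alike of the part that bears stud_center alone.

How it is judged:
By the outcome, as a careful person would: the job done as asked, in the order asked, and still so for the second after the job is handed in, with the robot touching nothing.
It also fails if it takes over 58 s, if anything falls off the work surface, if the arm or the gripper's body presses on something with over 40 N, if the wrist force passes 120 N, or if a joint passes its speed limit or range.

## Robot

A 6-joint arm with a two-finger parallel gripper is mounted at the origin on a cart in front of the work surface, level with it; the furniture and walls round the work are solid. World frame = base frame: x ahead of the robot, y to its left, z up, the work surface at z = 0. Lengths are in m, angles in rad, forces in N, time in s.
With the tool pointing down it reaches from about 0.35 to 0.8 m from the base axis. Payload 7.3 kg.
Tool frame: the origin (TCP) lies between the finger pads; the fingertips stand 25 mm ahead of it and the grasp point (between the pads) lies 6 mm ahead of it (r.tip_extent is the distance from the TCP to the fingertips, in m); z points along the fingers, y is the line along which they close (so a half turn about z gives the same grasp; the last joint's range is limited). The gripper opens to 85 mm and grips with 20 to 120 N. Pads are 22 mm wide; open, the fingers measure 114 mm over their backs; the gripper's body (76 mm by 85 mm) begins 54 mm behind the grasp point. The pads swing forward as they close: fully open they stand 13 mm farther back than shut.
Start: joints at [1.17, 0.342, 1.524, -0, 1.275, -0.146], TCP at [0.132, 0.508, 0.228] pointing down, gripper open.
Joint ranges: [-2.53, 2.53], [-0.77, 2.02], [0.04, 2.7], [-1, 4.14], [0.28, 2.66], [-3.11, 3.11]. Speed limits (rad/s): [2.57, 2.57, 3.14, 3.14, 3.14, 3.14].

## Interface

Orientations are given as a unit quaternion [x, y, z, w].
In Python, from workcell import r, command_gripper, optics gives the robot as it stands. The module is installed in compiled form; this text tells all that it offers. Calls block until the motion is done:
- r.reach(position, orientation): joint-space move of the TCP to a pose.
- r.move_straight(position, orientation=None, speed=0.15, max_force=None): straight line of the TCP; orientation=None keeps the orientation; speed is the mean speed in m/s. With max_force (N) it stops when the force on the tool has changed by that much, and returns True; else False.
- r.movej(angles): joint-space move.
- command_gripper(opening, force=None): finger opening in m; force is the grip in N (None keeps the last); returns when the fingers have stopped.
- r.hold(seconds).
- r.solve_ik(position, orientation): joint angles nearest the present ones, or None.
- r.read_state(): the state.
- optics.get_image(name): name is "scene" or "side" or "wrist"; returns (picture, depth): 384x512x3 uint8, red, green, blue; 384x512 float32, m along the optical axis (not along the pixel's ray), 0 where there is no reading.
- optics.camera_model(name): a dict with "K" (3x3 intrinsics, pixels), "R" (3x3) and "t" (3): a world point X has camera coordinates R X + t; the wrist camera has in their place "tool_from_camera" (4x4, takes a point from camera to tool coordinates, whose origin is the TCP and whose axes are the flange's). Camera axes: x right, y down, z forward; pixel columns grow to the right and rows downward; lengths in m; the calibration is good to about 2 mm. A picture is of the moment at which its call begins: read the wrist's pose just before it. camera_model takes no time and is no camera call.
A pose or a line that the arm cannot do raises r.PlanningError and nothing moves.
- r.finish_job(): hands the job in; it is judged then, once.
The state is a dict: "time_s": time; "joint_positions": joint angles; "dq": joint speeds; "tau": joint torques, N m; "eef_pos": TCP position; "eef_rot": TCP orientation; "contact_force": force on the tool from outside, world axes, zero at the start; "torque": the same for the moment, N m; "grip_width": finger opening in m; "grip_force": force on a finger pad.
Only numpy, scipy, OpenCV 4.12 (cv2) and the standard library are available. Lean on these libraries where they do the work, as an engineer would, in place of code of your own. Each camera call takes 0.05 s, during which the arm holds its last target. There are 200 camera calls.

## Working session

There is one attempt and no reset: what is moved stays moved. The work goes in short steps, each a Python script; the robot and the scene stay as the last script left them, time stands still between calls to the robot, and variables do not carry over. Pictures are saved under pics/ and viewed, at most 10 in all, crops included, and the job is handed in when it is done.

```bash
mkdir -p pics; cat > h.py <<'E'
import numpy as np, cv2
from workcell import r, command_gripper, optics
def grab(n):
    im,d=optics.get_image(n); return im,d
def cloud(n,d):
    m=optics.camera_model(n);K=np.array(m["K"]);h,w=d.shape
    u,v=np.meshgrid(np.arange(w),np.arange(h))
    c=np.stack([(u-K[0,2])/K[0,0]*d,(v-K[1,2])/K[1,1]*d,d],-1)
    return (c-np.array(m["t"]))@np.array(m["R"])
E
python3 - <<'E'
from h import *
s=r.read_state();print(s["time_s"],s["eef_pos"],s["eef_rot"],r.tip_extent)
for n in("scene","side"):
    im,d=grab(n);np.savez(f"{n}0.npz",im=im,d=d);m=optics.camera_model(n)
    cv2.imwrite(f"pics/{n}0.png",cv2.resize(im[...,::-1],(800,600)))
    print(n,m)
E
```

```text
0.0 [0.13214246 0.50767643 0.22693149] [ 1.27055451e-01  9.91895323e-01 -7.36240213e-04 -1.98058647e-04] 0.025
scene {'K': array([[457.37045254,   0.        , 257.51887387],
       [  0.        , 457.37045254, 186.49417936],
       [  0.        ,   0.        ,   1.        ]]), 'R': array([[ 0.74982574, -0.66138504, -0.01819874],
       [-0.45710812, -0.49795486, -0.73694852],
       [ 0.47834457,  0.56090176, -0.67570385]]), 't': array([-0.32195308,  0.42649752,  0.93222504])}
side {'K': array([[435.73217571,   0.        , 262.49852886],
       [  0.        , 435.73217571, 192.02166085],
       [  0.        ,   0.        ,   1.        ]]), 'R': array([[-0.94798342, -0.31805416, -0.01299948],
       [-0.18639716,  0.58774783, -0.78727923],
       [ 0.25803785, -0.74390459, -0.61645959]]), 't': array([0.57754386, 0.12896771, 1.07611364])}
```

View pics/scene0.png

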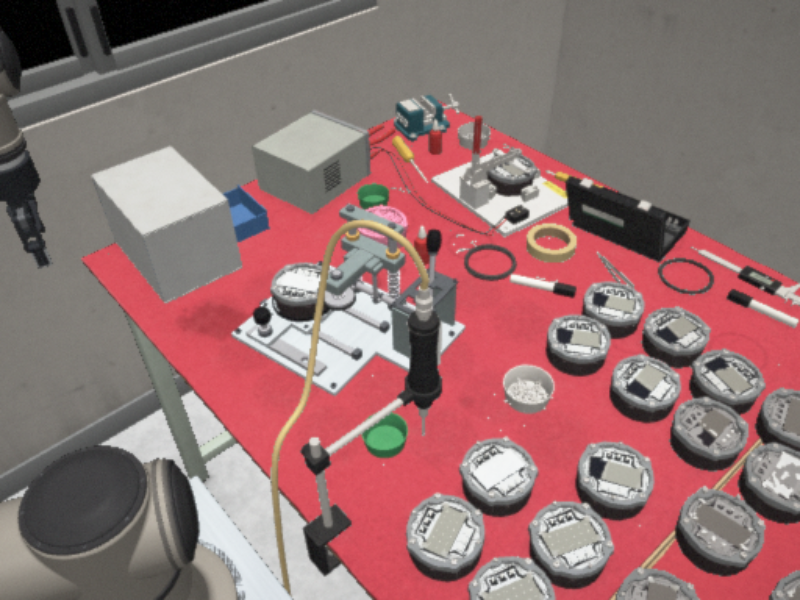

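View pics/side0.png

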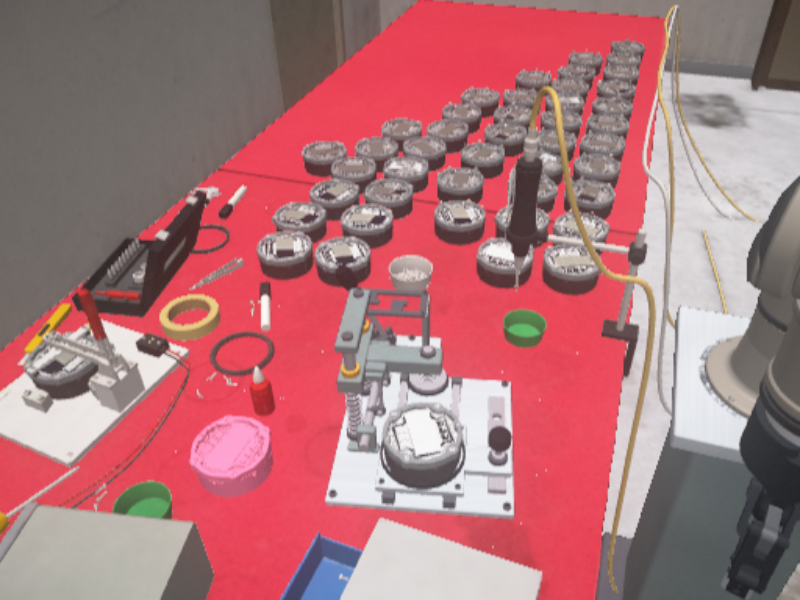

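The scene picture shows the press with the plunger knob at (262,318) and the lever grip at (433,240); a hanging screwdriver at (425,360) is in front. The side picture shows the plunger knob at (500,438), the grip at (347,272), and base corners at (330,503), (512,514) and (510,380).

```bash
cat >> h.py <<'E'
def ray(n,u,v):
    m=optics.camera_model(n);K=np.array(m["K"]);R=np.array(m["R"]);t=np.array(m["t"])
    return -R.T@t, R.T@np.array([(u-K[0,2])/K[0,0],(v-K[1,2])/K[1,1],1])
def onplane(n,u,v,z):
    o,d=ray(n,u,v);return o+d*(z-o[2])/d[2]
def tri(a,b):
    A=np.zeros((3,3));B=np.zeros(3)
    for n,u,v in(a,b):
        o,d=ray(n,u,v);d/=np.linalg.norm(d);P=np.eye(3)-np.outer(d,d);A+=P;B+=P@o
    return np.linalg.solve(A,B)
E
python3 - <<'E'
from h import *
np.set_printoptions(precision=4,suppress=True)
k=1/1.5625
D={}
for n in("scene","side"):
    f=np.load(n+"0.npz");D[n]=(f["im"],f["d"],cloud(n,f["d"]))
def dark(n,u,v,w=16):
    im=D[n][0];u,v=u*k,v*k
    g=(im.max(-1)<75).astype(np.uint8)
    nl,l,st,c=cv2.connectedComponentsWithStats(g)
    best=min(range(1,nl),key=lambda i:np.hypot(*(c[i]-[u,v]))+(st[i,4]<25)*100)
    print(n,best,st[best],c[best]);return best,l
for nm,a,b in(("plunger",(262,318),(500,438)),("lever",(433,240),(347,272))):
    print(nm,tri(("scene",a[0]*k,a[1]*k),("side",b[0]*k,b[1]*k)))
    for n,p in(("scene",a),("side",b)):
        i,l=dark(n,*p);q=D[n][2][l==i];print(np.median(q,0),q.min(0),q.max(0))
print("base side",[onplane("side",u*k,v*k,.012)[:2] for u,v in((330,503),(512,514),(510,380))])
print("base scene",[onplane("scene",u*k,v*k,.012)[:2] for u,v in((235,333),(335,390),(465,325))])
# base plane points
P=np.concatenate([D[n][2][(abs(D[n][2][...,2]-.012)<.005)&(D[n][0].min(-1)>120)] for n in D])
P=P[(P[:,0]>.3)&(P[:,0]<.8)&(abs(P[:,1])<.35)]
print(len(P),P.min(0),P.max(0),cv2.minAreaRect(P[:,:2].astype(np.float32)))
# driver: points tall
for n in D:
    im,d,c=D[n]; 
    h=c[...,2]; 
    b=np.zeros((384,512),bool); 
    if n=="scene": b[100:290,180:300]=1
    else: b[50:190,320:420]=1
    for z in np.arange(.06,.5,.04):
        q=c[b&(abs(h-z)<.02)&(d>0)&(c[...,1]<-.02)&(c[...,0]<.75)]
        q=q[(q[:,1]<-.14)|(q[:,0]<.45)]
        if len(q)>3:print(n,round(z,2),len(q),np.median(q,0),q.min(0)[:2],q.max(0)[:2])
E
```

```text
plunger [0.3793 0.3085 0.0726]
scene 67 [162 197  11  11  93] [167.2688 201.8387]
[0.3763 0.3023 0.0868] [-0.0096 -0.5234  0.0701] [0.3918 0.3187 0.9384]
side 26 [326 105  21  46 632] [335.8718 128.0965]
[ 0.4269 -0.03    0.2362] [ 0.2939 -0.0442  0.1764] [0.4491 0.9084 0.7724]
lever [0.6491 0.1644 0.1844]
scene 36 [273 147   9  16 116] [276.9914 154.2069]
[0.6443 0.1612 0.1861] [0.6353 0.1519 0.1639] [0.6599 0.1751 0.2013]
side 64 [221 177   7   4  12] [224.1667 178.5   ]
[0.6407 0.1734 0.1819] [0.637  0.1662 0.1758] [0.6465 0.1831 0.1852]
base side [array([0.575 , 0.4329]), array([0.3445, 0.3755]), array([0.3978, 0.1366])]
base scene [array([0.3485, 0.3672]), array([0.402 , 0.1388]), array([0.6704, 0.1005])]
5044 [ 0.3119 -0.2623  0.007 ] [0.7993 0.35   0.017 ] ((0.5588647127151489, 0.038814395666122437), (0.6260601282119751, 0.45789292454719543), 86.63600158691406)
scene 0.06 14 [ 0.4279 -0.0491  0.0677] [ 0.4259 -0.0513] [ 0.4299 -0.0474]
scene 0.1 32 [ 0.4266 -0.0515  0.1088] [ 0.421  -0.0563] [ 0.431  -0.0462]
scene 0.14 47 [ 0.4206 -0.057   0.1374] [ 0.4143 -0.0631] [ 0.4349 -
[... 599 characters left out ...]
3 ] [ 0.649  -0.0411]
side 0.1 91 [ 0.2526 -0.0411  0.1016] [ 0.2405 -0.0483] [ 0.4373 -0.0352]
side 0.14 146 [ 0.4214 -0.036   0.138 ] [ 0.2354 -0.0464] [ 0.4473 -0.0201]
side 0.18 680 [ 0.3667 -0.0382  0.1719] [ 0.234  -0.0579] [ 0.4499 -0.02  ]
side 0.22 255 [ 0.4265 -0.032   0.2183] [ 0.2406 -0.0537] [ 0.4495 -0.0237]
side 0.26 229 [ 0.4281 -0.031   0.2604] [ 0.4109 -0.0448] [ 0.4498 -0.0246]
side 0.3 244 [ 0.428  -0.0356  0.2968] [ 0.4086 -0.0568] [ 0.4496 -0.022 ]
side 0.34 125 [ 0.429  -0.0405  0.3347] [ 0.419  -0.0493] [ 0.4403 -0.0329]
side 0.38 61 [ 0.4282 -0.0398  0.3795] [ 0.4201 -0.0483] [ 0.4351 -0.03  ]
side 0.42 22 [ 0.4217 -0.0277  0.4065] [ 0.4161 -0.0344] [ 0.4272 -0.0209]
```

```bash
python3 - <<'E'
from h import *
np.set_printoptions(precision=3,suppress=True,linewidth=200)
H=np.zeros((16,18))
for n in("scene","side"):
    f=np.load(n+"0.npz");im,d=f["im"],f["d"];c=cloud(n,d)
    hsv=cv2.cvtColor(im,cv2.COLOR_RGB2HSV)
    y=(hsv[...,0]>14)&(hsv[...,0]<28)&(hsv[...,1]>90)&(d>0)&(hsv[...,2]>100)
    q=c[y];q=q[(q[:,0]<.7)&(q[:,0]>.0)&(q[:,2]>.0)];
    for z in np.arange(0,.5,.05):
        s=q[abs(q[:,2]-z)<.025]
        if len(s)>4: print(n,round(z,2),len(s),np.median(s,0),s.min(0)[:2],s.max(0)[:2])
    ok=(d>0)&(c[...,2]<.6)
    ix=((c[...,0]-.1)/.05).astype(int);iy=((c[...,1]+.2)/.05).astype(int)
    ok&=(ix>=0)&(ix<16)&(iy>=0)&(iy<18)&(c[...,0]>=.1)&(c[...,1]>=-.2)
    np.maximum.at(H,(ix[ok],iy[ok]),c[ok][:,2])
print("rows x .1.., cols y -.2..");print((H*100).round().astype(int))
# blob fits of knobs
for n,box in(("scene",(155,190,182,220)),("side",(308,268,336,300))):
    f=np.load(n+"0.npz");x0,y0,x1,y1=box;g=(f["im"][y0:y1,x0:x1].max(-1)<80).astype(np.uint8)
    print(n);print(g)
E
```

```text
scene 0.0 15 [0.194 0.002 0.012] [ 0.191 -0.022] [0.399 0.003]
scene 0.05 31 [0.198 0.002 0.053] [0.194 0.001] [0.202 0.004]
scene 0.1 58 [0.206 0.005 0.104] [0.199 0.002] [0.213 0.01 ]
scene 0.15 223 [0.251 0.023 0.15 ] [0.209 0.006] [0.617 0.322]
scene 0.2 100 [0.295 0.038 0.194] [0.275 0.029] [0.316 0.049]
scene 0.25 64 [0.325 0.053 0.251] [0.311 0.046] [0.336 0.058]
scene 0.3 81 [0.345 0.06  0.298] [0.335 0.055] [0.36  0.067]
scene 0.35 103 [0.365 0.061 0.359] [ 0.352 -0.054] [0.432 0.067]
scene 0.4 217 [ 0.415 -0.026  0.404] [ 0.367 -0.052] [0.431 0.064]
scene 0.45 101 [0.398 0.008 0.43 ] [ 0.385 -0.024] [0.415 0.038]
side 0.0 170 [ 0.23  -1.238  0.015] [ 0.192 -2.032] [0.54  0.023]
side 0.05 63 [0.201 0.01  0.043] [ 0.195 -2.042] [0.558 0.028]
side 0.1 51 [0.208 0.013 0.103] [ 0.2   -0.043] [0.244 0.02 ]
side 0.15 194 [0.274 0.037 0.146] [0.213 0.015] [0.605 0.327]
side 0.2 71 [0.302 0.049 0.198] [0.279 0.037] [0.579 0.28 ]
side 0.25 71 [0.327 0.061 0.249] [0.315 0.052] [0.342 0.068]
side 0.3 87 [0.348 0.068 0.301] [0.336 0.062] [0.36  0.073]
side 0.35 135 [0.367 0.069 0.357] [
[... 4004 characters left out ...]
0 0 0 0 0 0 0 0 0 0 0 0 0 0 0 0 0 0 0 0 0 0 0 0 0]
 [0 0 0 0 0 0 0 0 0 0 0 0 0 0 0 0 0 0 0 0 0 0 0 0 0 0 0 0]
 [0 0 0 0 0 0 0 0 0 0 0 0 0 0 0 0 0 0 0 0 0 0 0 0 0 0 0 0]
 [0 0 0 0 0 0 0 0 0 0 0 0 0 0 0 0 0 0 0 0 0 0 0 0 0 0 0 0]
 [0 0 0 0 0 0 0 0 0 0 0 0 0 0 0 0 0 0 0 0 0 0 0 0 0 0 0 0]
 [0 0 0 0 0 0 0 0 0 0 0 0 0 0 0 0 0 0 0 0 0 0 0 0 0 0 0 0]
 [0 0 0 0 0 0 0 0 0 0 0 0 0 0 0 0 0 0 0 0 0 0 0 0 0 0 0 0]
 [0 0 0 0 0 0 0 0 0 0 0 0 0 0 0 0 0 0 0 0 0 0 0 0 0 0 0 0]
 [0 0 0 0 0 0 0 0 0 0 0 0 0 0 0 0 0 0 0 0 0 0 0 0 0 0 0 0]
 [0 0 0 0 0 0 0 0 0 0 0 0 0 0 0 0 0 0 0 0 0 0 0 0 0 0 0 0]
 [0 0 0 0 0 0 0 0 0 0 0 0 0 0 0 0 0 0 0 0 0 0 0 0 0 0 0 0]
 [0 0 0 0 0 0 0 0 0 0 0 0 0 0 0 0 0 0 0 0 0 0 0 0 0 0 0 0]]
```

```bash
cat >> h.py <<'E'
from scipy.spatial.transform import Rotation as Ro
YAW=0.2238; ORG=np.array([.4987,.2434,0])
def Rp(): return Ro.from_euler("z",YAW)
def W(p): return ORG+Rp().apply(p)          # press -> world
DOWN=Ro.from_matrix(np.diag([-1.,1,-1]))
def ori(lean=0,roll=0): # tool z = -(sin lean*cos roll, -sin roll, cos) in press axes
    return (Rp()*Ro.from_euler("yx",[lean,roll])*DOWN).as_quat()
def leverdir(s,g):
    a,b=.355-s,-.167+g;return np.array([np.sin(a)*np.cos(b),-np.sin(b),np.cos(a)*np.cos(b)])
def knob(s,g): return W(np.array([.08,-.135,.045])+.145*leverdir(s,g))
E
python3 - <<'E'
from h import *
np.set_printoptions(precision=3,suppress=True,linewidth=160)
print(Ro.from_quat(ori(0,0)).as_matrix())
A=[];B=[];Z=[]
for x in np.linspace(.38,.7,5):
  for z in np.linspace(.15,.4,4):
    for l in(0,.3,-.3):
      o=(Ro.from_euler("y",l)*DOWN).as_quat()
      q=r.solve_ik([x,0,z],o)
      if q is None or abs(q[3])>.02: continue
      a,b,c=q[1],q[1]+q[2],q[1]+q[2]+q[4]
      A.append([np.sin(a),np.cos(a),np.sin(b),np.cos(b),np.sin(c),np.cos(c),1]);B.append(x);Z.append(z)
A=np.array(A);print(len(A))
print(np.linalg.lstsq(A,B,rcond=None)[:2]);print(np.linalg.lstsq(A,Z,rcond=None)[:2])
for s,g in((0,0),(.41,0),(.41,.346),(.95,.316),(.95,.018),(.83,.015)):
  k=knob(s,g);print(s,g,k)
  for l in(.3,0,-.3):
    o=ori(l,-.167+g);zt=Ro.from_quat(o).apply([0,0,1])
    print("   ",l,r.solve_ik(k-.006*zt,o))
r.reach([.37,.30,.26],ori())
s=r.read_state();im,d=grab("wrist")
np.savez("w0.npz",im=im,d=d,p=s["eef_pos"],q=s["eef_rot"]);cv2.imwrite("pics/w0.png",im[...,::-1]);print(s["time_s"],s["eef_pos"],optics.camera_model("wrist"))
E
```

```text
[[-0.975 -0.222  0.   ]
 [-0.222  0.975  0.   ]
 [-0.     0.    -1.   ]]
20
(array([ 0.498, -0.008,  0.374,  0.046, -0.   , -0.011,  0.011]), array([], dtype=float64))
(array([ 0.   ,  0.506, -0.046,  0.38 ,  0.   ,  0.047, -0.047]), array([], dtype=float64))
0 0 [0.65  0.164 0.179]
    0.3 [ 0.212  0.872  0.747 -0.168  1.821 -1.575]
    0 [ 0.213  0.655  1.131 -0.171  1.357 -1.545]
    -0.3 [ 0.208  0.492  1.464 -0.2    0.889 -1.51 ]
0.41 0 [0.594 0.151 0.188]
    0.3 [ 0.211  0.735  0.995 -0.165  1.712 -1.557]
    0 [ 0.212  0.54   1.314 -0.174  1.29  -1.534]
    -0.3 [ 0.206  0.384  1.615 -0.206  0.846 -1.5  ]
0.41 0.346 [0.605 0.103 0.187]
    0.3 [-0.009  0.741  0.986  0.099  1.748 -1.829]
    0 [-0.049  0.546  1.306  0.177  1.342 -1.888]
    -0.3 [-0.093  0.391  1.607  0.322  0.931 -2.026]
0.95 0.316 [0.533 0.091 0.164]
    0.3 [-0.014  0.614  1.289  0.068  1.566 -1.843]
    0 [-0.06   0.435  1.56   0.154  1.193 -1.915]
    -0.3 [-0.115  0.291  1.831  0.327  0.806 -2.09 ]
0.95 0.018 [0.524 0.133 0.164]
    0.3 [ 0.196  0.611  1.295 -0.151  1.536 -1.548]
    0 [ 0.196  0.431  1.566 -0.164  1.145 -1.531]
    -0.3 [ 0.185  0.287  1.838 -0.199  0.718 -1.502]
0.83 0.015 [0.538 0.136 0.172]
    0.3 [ 0.199  0.631  1.233 -0.153  1.578 -1.55 ]
    0 [ 0.199  0.448  1.512 -0.164  1.182 -1.533]
    -0.3 [ 0.189  0.301  1.788 -0.197  0.754 -1.505]
1.3083 [0.37 0.3  0.26] {'K': array([[308.956,   0.   , 252.879],
       [  0.   , 308.956, 190.705],
       [  0.   ,   0.   ,   1.   ]]), 'tool_from_camera': array([[ 0.   , -0.965, -0.262,  0.067],
       [ 1.   ,  0.   , -0.001, -0.001],
       [ 0.001, -0.262,  0.965, -0.144],
       [ 0.   ,  0.   ,  0.   ,  1.   ]])}
```

View pics/w0.png

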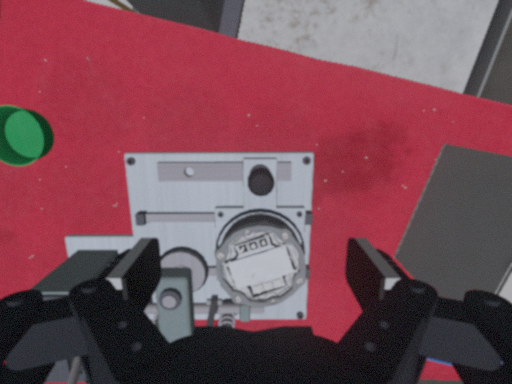

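The wrist view is square with the press, so the yaw is right. It shows the knob top at (261,180), the press hole at (189,171) and the front base corners at (126,153) and (313,153).

```bash
cat >> h.py <<'E'
def wplane(p,q,u,v,z):
    m=optics.camera_model("wrist");K=np.array(m["K"]);T=np.array(m["tool_from_camera"]);R=Ro.from_quat(q).as_matrix()
    o=p+R@T[:3,3];d=R@T[:3,:3]@np.array([(u-K[0,2])/K[0,0],(v-K[1,2])/K[1,1],1]);return o+d*(z-o[2])/d[2]
def press(p): return Rp().inv().apply(np.asarray(p)-ORG)
E
python3 - <<'E'
from h import *
np.set_printoptions(precision=4,suppress=True)
f=np.load("w0.npz");im,p,q=f["im"],f["p"],f["q"]
g=(im.max(-1)<70).astype(np.uint8);g[:160]=0;g[200:]=0;g[:,:246]=0;g[:,277:]=0
n,l,st,c=cv2.connectedComponentsWithStats(g);i=1+np.argmax(st[1:,4]);print(st[i],c[i])
for z in(.075,.088):print("knob",wplane(p,q,*c[i],z),press(wplane(p,q,*c[i],z)))
for u,v in((126,153),(313,153),(309,319)): w=wplane(p,q,u,v,.012);print("corner",w,press(w))
for z in (.012,.022): print("hole",press(wplane(p,q,189.5,171.5,z)))
print("stud top",press(wplane(p,q,260,262,.081)), "pad-ish",press(wplane(p,q,183,270,.084)))
for n,u,v in(("scene",167.3,201.8),("side",320,280.3)):print(n,press(onplane(n,u,v,.076)))
for n,u,v in(("scene",277,154.2),("side",222,174)):print(n,press(onplane(n,u,v,.179)))
E
```

```text
[249 168  24  27 504] [260.4802 180.8631]
knob [0.3791 0.31   0.075 ] [-0.1018  0.0915  0.075 ]
knob [0.3762 0.309  0.088 ] [-0.1049  0.0912  0.088 ]
corner [0.3959 0.1395 0.012 ] [-0.1233 -0.0785  0.012 ]
corner [0.343  0.3717 0.012 ] [-0.1233  0.1597  0.012 ]
corner [0.5822 0.433  0.012 ] [0.1235 0.1664 0.012 ]
hole [-0.0993  0.0011  0.012 ]
hole [-0.1013  0.0032  0.022 ]
stud top [-0.0068  0.0914  0.081 ] pad-ish [0.0018 0.0025 0.084 ]
scene [-0.1001  0.0927  0.076 ]
side [-0.1016  0.0927  0.076 ]
scene [ 0.1308 -0.108   0.179 ]
side [ 0.1323 -0.1196  0.179 ]
```

```bash
sed -i 's/^YAW=.*/YAW=0.2238; ORG=np.array([.4984,.2449,0])/' h.py; python3 - <<'E'
from h import *
np.set_printoptions(precision=4,suppress=True)
def rep(t):
    s=r.read_state();print(t,round(s["time_s"],2),press(s["eef_pos"]),s["contact_force"],round(s["grip_width"],4),s["grip_force"])
command_gripper(.06,30)
r.reach(W([-.102,.09,.14]),ori())
print(r.move_straight(W([-.102,.09,.081]),ori(),.1,max_force=12));rep("down")
command_gripper(.0,35);rep("grip")
r.move_straight(W([-.102,.09,.0945]),speed=.04);rep("lift")
print(r.move_straight(W([-.102,.06,.0945]),speed=.05,max_force=15));rep("slide")
im,d=grab("side");cv2.imwrite("pics/s1.png",cv2.resize(im[200:360,180:360,::-1],(720,640))[:600])
E
```

```text
False
down 3.02 [-0.1013  0.0902  0.0819] [ 0.1272 -0.0691 -0.5507] 0.0599 0.0
grip 3.62 [-0.0989  0.0906  0.0841] [ 1.0037 -1.572  18.7308] 0.0001 9.483024263536208
lift 4.11 [-0.1021  0.09    0.0944] [0.1696 0.3782 0.34  ] -0.0003 0.0
False
slide 4.86 [-0.1019  0.06    0.0946] [-0.3443  0.7728  1.0434] -0.0002 0.0
```

View pics/s1.png

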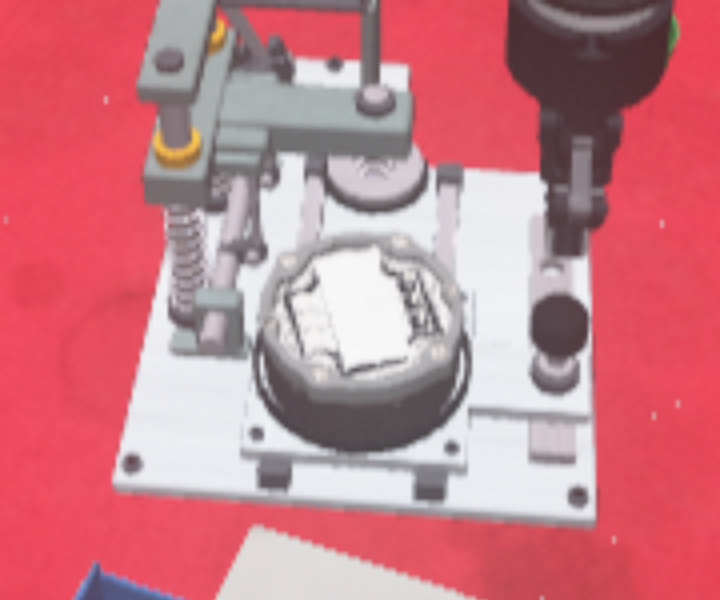

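The grip slipped off: the picture shows the closed fingers behind the knob at (575,240), with the knob (560,325), carriage and stud unmoved. I'll grip again, lower.

```bash
cat >> h.py <<'E'
def rep(t):
    np.set_printoptions(precision=4,suppress=True)
    s=r.read_state();print(t,round(s["time_s"],2),press(s["eef_pos"]),s["contact_force"],round(s["grip_width"],4),round(s["grip_force"],1))
E
python3 - <<'E'
from h import *
r.move_straight(W([-.102,.06,.13]),speed=.15)
command_gripper(.06)
r.move_straight(W([-.102,.09,.12]),speed=.15)
print(r.move_straight(W([-.102,.09,.070]),ori(),.1,max_force=10));rep("down")
command_gripper(.024,25);rep("grip")
s=r.read_state()
if s["grip_width"]>.025:
    z=s["eef_pos"][2]
    r.move_straight(W([-.102,.09,z+.013]),speed=.04);rep("lift")
    im,d=grab("side");cv2.imwrite("pics/s2.png",cv2.resize(im[200:360,180:360,::-1],(540,480)))
E
```

```text
False
down 6.9 [-0.1016  0.0898  0.0704] [-0.2818 -0.7374 -0.1769] 0.0597 0.0
grip 7.29 [-0.1014  0.0903  0.0709] [-1.2518  0.2147  5.4208] 0.0283 24.5
lift 7.79 [-0.1017  0.09    0.0839] [ 4.3157  2.5618 -8.4888] 0.0281 25.2
```

```bash
python3 - <<'E'
from h import *
print(r.move_straight(W([-.102,.06,.0842]),speed=.06,max_force=12));rep("s1")
print(r.move_straight(W([-.102,.0,.0842]),speed=.07,max_force=12));rep("s2")
im,d=grab("side");cv2.imwrite("pics/s2.png",cv2.resize(im[180:340,180:360,::-1],(540,480)))
E
```

```text
False
s1 8.49 [-0.1016  0.0594  0.084 ] [ 4.2804 -0.7637 -8.2109] 0.0278 25.3
False
s2 9.5 [-0.1014 -0.0004  0.0841] [ 6.2012 -0.3922 -8.6664] 0.0278 25.3
```

View pics/s2.png

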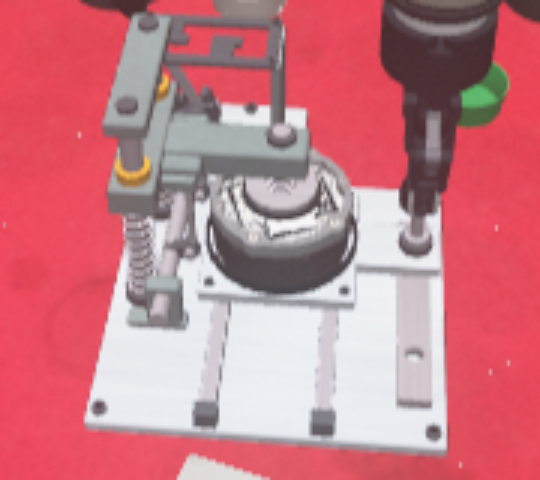

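The picture shows the carriage under the pad, with the stud in its nest and the knob held at about (415,210).

```bash
python3 - <<'E'
from h import *
print(r.move_straight(W([-.102,.0,.0785]),speed=.03,max_force=14));rep("mid")
print(r.move_straight(W([-.102,.0,.0715]),speed=.03,max_force=14));rep("low")
command_gripper(.05);r.hold(.2);rep("open")
r.move_straight(W([-.102,.0,.16]),speed=.15)
im,d=grab("side");np.savez("s3.npz",im=im,d=d);cv2.imwrite("pics/s3.png",cv2.resize(im[180:340,180:360,::-1],(540,480)))
E
```

```text
False
mid 9.89 [-0.1014 -0.0002  0.0782] [ 5.2867 -0.4565 -7.8481] 0.028 25.5
False
low 10.28 [-0.1015  0.      0.0713] [ 5.4455  1.7335 -5.9916] 0.0279 25.5
open 10.82 [-0.1022  0.      0.0715] [-0.1061  0.3682  0.6028] 0.0505 0.0
```

View pics/s3.png

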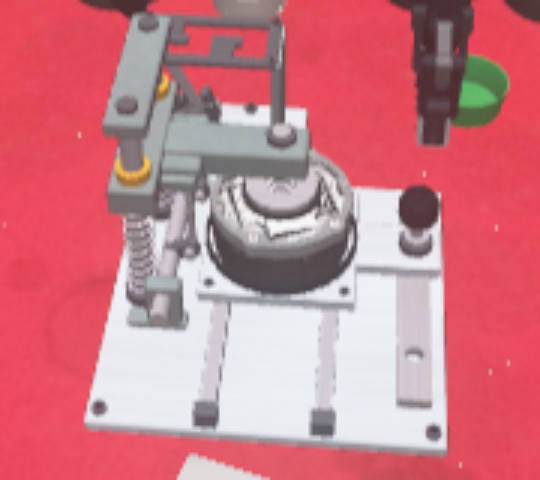

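The knob is down in the press hole at (418,205), and the stud is under the pad. Next is the lever.

```bash
cat >> h.py <<'E'
LEAN=.15; OFF=np.zeros(3)
def tp(s,g,back=0.,lean=LEAN):
    o=ori(lean,min(-.167+g,0));z=Ro.from_quat(o).apply([0,0,1])
    return knob(s,g)+Rp().apply(OFF)-(.006+back)*z,o
E
python3 - <<'E'
from h import *
r.move_straight(W([-.102,.0,.29]),speed=.25)
r.reach(*tp(0,0,.12));rep("above")
s=r.read_state();im,d=grab("wrist");np.savez("w1.npz",im=im,d=d,p=s["eef_pos"],q=s["eef_rot"]);cv2.imwrite("pics/w1.png",im[...,::-1])
p,q=s["eef_pos"],s["eef_rot"]
m=optics.camera_model("wrist");K=np.array(m["K"]);T=np.array(m["tool_from_camera"])
x=T[:3,:3].T@(Ro.from_quat(q).inv().apply(knob(0,0)-p)-T[:3,3]);print("expected px",K@x/x[2])
E
```

```text
above 13.32 [ 0.1481 -0.0898  0.301 ] [-0.2659 -0.2549  0.0741] 0.0501 0.0
expected px [253.1879 184.0444   1.    ]
```

View pics/w1.png

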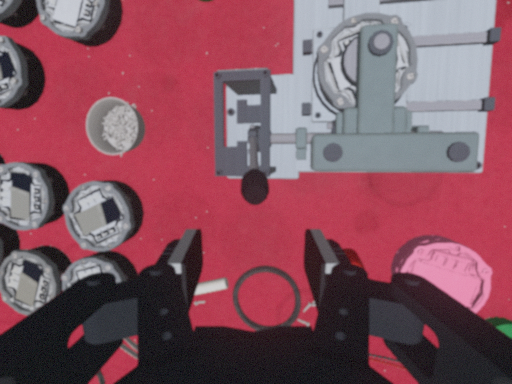

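The grip shows at (255,186), against a predicted (253,184), so the model is good to about 2 mm. The fingers have room beside the crosshead end at (315,150).

```bash
cat >> h.py <<'E'
def leg(a,b,n,speed=.06,back=-.005,mf=25):
    for t in np.linspace(0,1,n+1)[1:]:
        sg=np.array(a)+(np.array(b)-a)*t
        hit=r.move_straight(*tp(*sg,back),speed=speed,max_force=mf)
        s=r.read_state();e=press(s["eef_pos"])-press(tp(*sg,back)[0])
        print(sg.round(3),hit,round(s["time_s"],2),"err",e.round(4),"F",Rp().inv().apply(s["contact_force"]).round(1),round(s["grip_width"],4))
        if hit: return False
    return True
E
python3 - <<'E'
from h import *
print(r.move_straight(*tp(0,0,-.005),speed=.12,max_force=10));rep("at")
command_gripper(.02,30);rep("grip")
if r.read_state()["grip_width"]>.022: leg((0,0),(.41,0),4)
E
```

```text
False
at 14.56 [ 0.1303 -0.1106  0.1811] [ 0.1683 -0.3377 -0.0236] 0.0499 0.0
grip 14.92 [ 0.1303 -0.1106  0.1808] [0.7573 1.5296 4.2164] 0.0226 29.6
[0.102 0.   ] False 15.31 err [0.0006 0.0002 0.0008] F [3.6 2.3 5.6] 0.0226
[0.205 0.   ] False 15.7 err [0.0008 0.     0.0009] F [3.6 2.5 7.2] 0.0225
[0.308 0.   ] False 16.09 err [ 0.0008 -0.      0.0009] F [4.7 1.8 7.8] 0.0223
[0.41 0.  ] False 16.48 err [ 0.0008 -0.0001  0.0012] F [2.2 1.8 9. ] 0.0228
```

```bash
python3 - <<'E'
from h import *
leg((.41,0),(.41,.346),4,mf=20) and leg((.41,.346),(.95,.316),5,mf=20) 
im,d=grab("side");cv2.imwrite("pics/s4.png",cv2.resize(im[150:310,180:360,::-1],(540,480)))
E
```

```text
[0.41  0.086] False 16.84 err [ 0.001  -0.0008  0.0011] F [2.  1.9 9.1] 0.0229
[0.41  0.173] False 17.2 err [ 0.0009 -0.0009  0.0009] F [2.8 0.8 8.4] 0.0226
[0.41  0.259] False 17.56 err [0.0007 0.0004 0.0008] F [1.7 2.6 8.7] 0.0227
[0.41  0.346] False 17.92 err [0.0009 0.0002 0.0015] F [ 1.   1.8 11.3] 0.0222
[0.518 0.34 ] False 18.32 err [0.0007 0.0001 0.0021] F [ 0.7 -0.  14.7] 0.0228
[0.626 0.334] False 18.73 err [ 0.0005 -0.0006  0.0023] F [-0.9 -0.9 16.7] 0.0226
[0.734 0.328] False 19.14 err [-0.     -0.0009  0.0025] F [-3.4 -1.8 18.5] 0.0228
[0.842 0.322] False 19.55 err [-0.0009 -0.001   0.0026] F [-7.3 -3.1 21.3] 0.0223
[0.95  0.316] False 19.96 err [-0.002  -0.001   0.0022] F [-10.1  -3.1  23.3] 0.0224
```

View pics/s4.png

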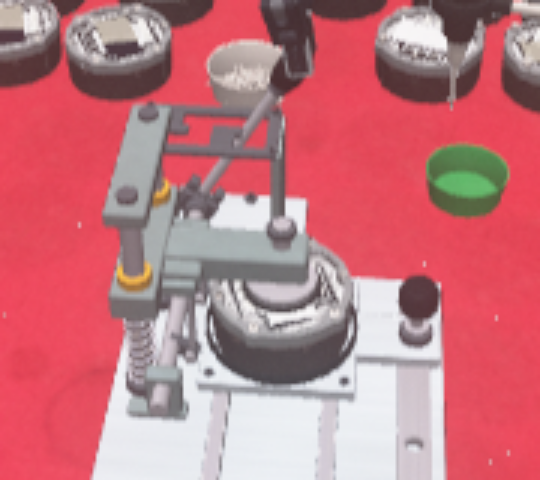

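The picture shows the rod at the near end of the right lane at (260,115). The stud and plunger are still in place. The force is mostly along the lever, so I'll relieve it a little before crossing left.

```bash
python3 - <<'E'
import h
from h import *
h.OFF=.003*leverdir(.95,.3)
ok=leg((.95,.316),(.955,.316),1) and leg((.955,.316),(.955,.018),4,mf=20)
if ok: leg((.955,.015),(.84,.015),2,speed=.04,mf=20)
im,d=grab("side");cv2.imwrite("pics/s5.png",cv2.resize(im[150:310,180:360,::-1],(540,480)))
E
```

```text
[0.955 0.316] False 20.26 err [-0.0002 -0.0002  0.0003] F [-1.6 -0.1  8.4] 0.0225
[0.955 0.242] False 20.59 err [-0.0005 -0.0006  0.0004] F [-2.8 -3.   9.6] 0.0227
[0.955 0.167] False 20.93 err [-0.0005 -0.0008  0.0003] F [-3.3 -2.3  9. ] 0.0228
[0.955 0.093] False 21.26 err [-0.0005  0.      0.0002] F [-2.1 -0.6  8.8] 0.0224
[0.955 0.018] False 21.59 err [-0.0005  0.0003  0.0001] F [-2.8  0.2  9. ] 0.0228
[0.898 0.015] False 21.95 err [-0.0002 -0.0003  0.0001] F [-0.8  1.   7.7] 0.0224
[0.84  0.015] False 22.31 err [-0.0023 -0.0002 -0.0012] F [-6.6 -0.3  2.3] 0.0228
```

View pics/s5.png

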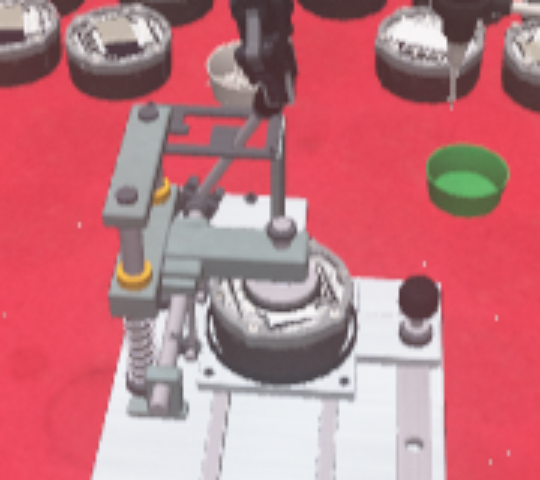

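The lever is back across in the left lane, and the resistance (F_x −6.6 N) says it has met the notch wall. I'll let go, retreat and check.

```bash
python3 - <<'E'
import h
from h import *
command_gripper(.055);rep("open")
print(r.move_straight(*tp(.84,.015,.15),speed=.12,max_force=10));rep("up")
r.hold(.5)
s=r.read_state();im,d=grab("wrist");im2,_=grab("side")
p,q=s["eef_pos"],s["eef_rot"];m=optics.camera_model("wrist");K=np.array(m["K"]);T=np.array(m["tool_from_camera"])
for sg in((.83,.015),(.95,.015),(.83,.32),(.25,.34)):
    x=T[:3,:3].T@(Ro.from_quat(q).inv().apply(knob(*sg)-p)-T[:3,3]);print(sg,(K@x/x[2])[:2])
cv2.imwrite("pics/end.png",np.hstack([im[...,::-1][:,60:460],cv2.resize(im2[150:310,180:360,::-1],(400,384))]))
E
```

```text
open 22.77 [ 0.0118 -0.1133  0.1751] [-0.2696  0.1932 -0.2147] 0.0548 0.0
False
up 24.2 [ 0.0362 -0.0898  0.3236] [ 0.5673  0.5164 -0.3518] 0.0553 0.0
(0.83, 0.015) [253.6519 177.3635]
(0.95, 0.015) [254.9493 162.2017]
(0.83, 0.32) [210.7024 176.8921]
(0.25, 0.34) [205.0054 258.3472]
```

View pics/end.png

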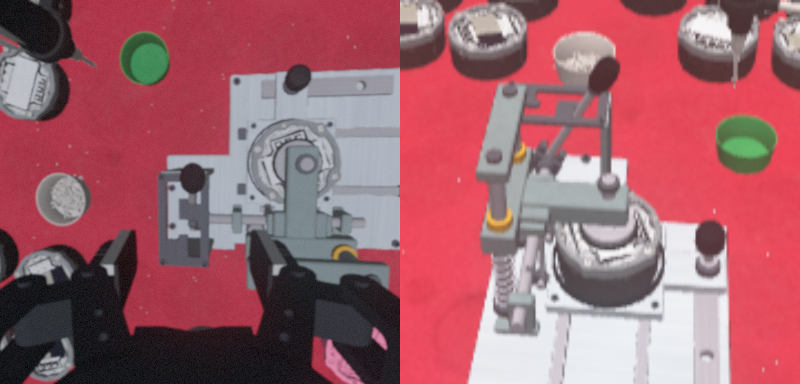

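The grip rests at (252,178), where the model puts the last notch (254,177). The plunger is down, the stud is in its nest, the cups look undisturbed, and the robot is clear of everything.

```bash
python3 -c "
from h import *
print(r.finish_job())"
```

```text
the job is handed in; nothing more can be done
None
```

The job is handed in: the carriage is locked under the pad with the plunger down, the lever rests in the last notch with the pad on the stud, and the robot is clear at about 25 s; the first plunger grip slipped off harmlessly and was redone, and the bottle was not checked in a final picture.

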